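# Set the drive jig's eccentric bolt to its gauge

## Robot

A 6-joint arm with a two-finger parallel gripper is mounted at the origin on the work surface. World frame = base frame: x ahead of the robot, y to its left, z up, the work surface at z = 0. Lengths are in mm, angles in rad, forces in N, time in s.
With the tool pointing down it reaches from about 250 to 775 mm from the base axis. Payload 4 kg.
Tool frame: the origin (TCP) lies at the very end of the fingers, on their centre line; the grasp point (between the pads) lies 19 mm behind it; z points along the fingers, y is the direction in which the jaws open and shut (so a half turn about z gives the same grasp; the last joint's range is limited). The gripper opens to 94 mm and grips with 3 to 60 N. Pads are 16 mm wide; open, the fingers measure 119 mm over their backs; the gripper's body (75 mm by 177 mm) begins 78 mm behind the grasp point.
Start: joints at [1.034, 0.087, 1.371, -0, 1.684, -0.103], TCP at [231.189, 499.071, 205.506] pointing down, gripper open.
Joint ranges: [-3.1, 3.1], [-0.76, 2.03], [0.27, 2.55], [-1.08, 4.22], [0.17, 2.65], [-2.57, 2.57]. Speed limits (rad/s): [2.79, 2.79, 3.14, 3.14, 3.14, 3.14].

## Interface

Orientations are given as a unit quaternion [w, x, y, z].
In Python, from cell import robot gives the robot as it stands.
- The arm moves only by the tool carry_out, never from a script. Its argument "series" is text: rows parted by semicolons, each of 5 numbers parted by spaces: the shift along the world's x, y, z in units of 40 mm (1.0 is 40 mm), then the turn about the world's z in units of 5 degrees (1.0 is 5 degrees), then the closure, from -1 (fully open) to 1 (shut). In form: dx dy dz turn fingers; .... A call has 1 to 8 rows; each row shifts and turns the commanded pose from where the row before left it; what a row does not reach is not made up. A row lasts 1/12 s, in which the tool goes at most 41.7 mm and 7.16 degrees, less where a joint would pass 70% of its speed; a pose out of reach is approached as far as the arm can. A call is refused whole if a number of a shift passes 1 or a number of a turn 1, either way. A call with a gripper value outside its range is refused whole. The fingers move at their own pace and stop on an object; "squeeze" is the grip in N (left out, the last holds). Time passes only in rows, so rows that do not move let the fingers close. It gives the time, the measured TCP pose, the force and the opening at its end, in the units of the state.
- robot.observe(): the state, without advancing time (a new reading comes with each control period).
- robot.snapshot(name): name is "scene" or "top" or "wrist"; returns a dict with "color" (480x640x3 uint8, red, green, blue), "mtx" (3x3 intrinsics, pixels), "rvec" (rotation vector, rad) and "tvec" (3), from world to camera coordinates, as OpenCV has them; the wrist camera has in their place "tool_from_camera" (4x4, takes a point from camera to tool coordinates, whose origin is the TCP and whose axes are the flange's). Camera axes: x right, y down, z forward; pixel columns grow to the right and rows downward; lengths in mm; the calibration is good to about 2 mm. A picture is of the moment at which its call begins: read the wrist's pose just before it. There is no depth.
- robot.close_job(): hands the job in, once; it reports no verdict.
The state is a dict: "time": time; "qpos": joint angles; "qvel": joint speeds; "joint_efforts": joint torques, N m; "tcp_pos": TCP position; "tool_rot": TCP orientation; "ft_force": force on the tool from outside, world axes, zero at the start; "wrist_torque": the same for the moment, N m; "opening": opening from 0.0 (shut) to 1.0 (fully open).
Only numpy, scipy, OpenCV 4.12 (cv2) and the standard library are available. Lean on these libraries where they do the work, as an engineer would, in place of code of your own. Each camera call takes 0.05 s, during which the arm holds its last target. There are 200 camera calls.

## Task

Lay the tall-tabbed steel gauge bar in the jig's channel, along the fence and about 40 mm short of the end stop, and let go of it. Then turn the square-headed eccentric bolt clockwise until the sprung pad holds the gauge flat against the fence with a light drag, neither loose nor pinched hard, and prove the setting by sliding the gauge along the fence until it is home against the end stop. Leave it there, still lightly held, and leave the other things on the bench alone.

Things in the scene. Friction and masses are not known exactly. Their poses are not given: they have to be found in the camera images.
- jig: Setting jig fixed to the bench; aluminium plate spanning its x -105..55, y -110..110 mm, top at z 12 mm = channel floor. Origin on the bench; x points from the sloping housing with the bolt to the fence, y along the channel to the end stop, z up. The fence is a steel bar at the back: flat face at x 30 mm, y -100..100, top z 34 mm. The channel's -y end is open.
- home (a point): Where the origin of a gauge lies when it is home: on the channel floor, bar along the jig's y, against the fence and the end stop (jig x 22, y 25, z 12 mm; axes as the jig's). The end stop is a steel block at jig x 4..30 mm with its face at y 85 mm, top z 34 mm.
- slide: Dark steel slide, 70 mm wide, driven along the jig's x by the eccentric: at bolt angle t (0 fully open, limit 2.8 rad) it has moved 8 mm x t to the fence. Origin: the jig's when fully open. It carries an aluminium holder and a white sprung pad, 5 N per mm, travel 7.5 mm. Light drag: pad force 6 to 22 N, best 13 (pad pushed back 2.6 mm); above 40 N is damage.
- pad_rest (a point): Nominal middle of the white pad's face (pad 44 mm wide, jig y -22..22, z 13..33 mm), on the slide at jig x 1.5 mm when fully open. The pad was shimmed by hand: its real face stands up to 4 mm either way in x from this point, unknown. Pushing the loose gauge over to the fence takes only 2 N or so: that is not yet the setting.
- bolt_head (a point): On the axis of the square-headed steel bolt at jig x -85, y 0, z 80 mm; head 24 mm across flats, from 8 mm above this point to 22 below. z: the axis out of the head, leaning 35 degrees from vertical to the jig's -x. x, y: square to the flats, turning with the bolt; at bolt angle 0 x lies in the jig's x-z plane, to +x and up. Clockwise seen from the head closes the gap.
- bolt_disc (a point): On the bolt's axis, 25 mm below bolt_head: top of the eccentric disc (radius 22, 12 mm off axis). The bolt starts at 0 to 0.6 rad; the pad nips a gauge on the fence from somewhere in 1.0 to 2.1 rad on. It usually needs a second grip. It turns with 0.22 N m of friction and stays put; pad force F adds F x 8 mm, some 0.1 N m at the right setting.
- gauge: Loose steel gauge, about 0.22 kg: a bar 16 (x) x 120 (y) x 22 mm (z) standing on the bench, with an upright tab in the middle of its top. Origin at the centre of the underside, z up, y along the bar; symmetric under a half turn. It may stand in any of three places left of the jig. Sliding it along the fence, gripped by the tab, takes roughly as many newtons as the pad presses with.
- gauge_tab (a point): Point in the gauge's tab, 46 mm above the gauge's underside; the tab is 10 (gauge x) x 20 (gauge y) mm and rises from 22 to 67 mm above the underside.
- small_drive: Bystander: opened 100 x 70 x 10 mm disk drive.
- screw_tin: Bystander: round aluminium tin, 66 mm across, 28 mm high.
- big_drive: Bystander: opened 147 x 102 x 26 mm disk drive.
- driver: Bystander: 160 mm screwdriver with an orange handle, lying beside the jig.
- solvent: Bystander: white bottle, 54 mm across, 130 mm high.
There are look-alikes about, which are no part of the job. Leave any green or red look-alike of the gauge alone.

How it is judged:
By the outcome, as a careful person would: the job done as asked, in the order asked, and still so for the second after the job is handed in, with the robot touching nothing.
It also fails if it takes over 72 s, if anything falls off the work surface, if the arm or the gripper's body presses on something with over 40 N, if the wrist force passes 120 N, or if a joint passes its speed limit or range.

## Working session

There is one attempt and no reset: what is moved stays moved. The work goes in short steps, Python scripts to look and compute and a tool call to move; the robot and the scene stay as the last step left them, time stands still between calls to the robot, and variables do not carry over. Pictures are saved under pics/ and viewed, about 8 in all and at most 12, crops included, and the job is handed in when it is done.

Besides the shell and the picture viewer there is one more tool, called after "Request:" by a JSON object that holds its "api" and its "payload", one argument or row to a line. carry_out: Moves the arm, as the interface text tells. Its arguments: {"type":"object","properties":{"series":{"type":"string"},"squeeze":{"type":"number"}},"required":["series"]}

```bash
ls; mkdir -p pics
python3 - <<'E'
from cell import robot
import cv2,numpy as np,pickle
s=robot.observe();print({k:np.round(v,3).tolist() for k,v in s.items()})
for n in ("scene","top","wrist"):
    d=robot.snapshot(n);pickle.dump(d,open(f'pics/{n}.pkl','wb'))
    cv2.imwrite(f'pics/{n}0.png',d['color'][:,:,::-1]); print(n,{k:np.round(v,4).tolist() for k,v in d.items() if k!='color'})
E
```

```text
pics
{'time': 0.0, 'qpos': [1.034, 0.088, 1.372, -0.0, 1.684, -0.103], 'qvel': [-0.001, 0.001, 0.0, 0.0, -0.001, -0.0], 'joint_efforts': [0.0, -34.018, -30.243, 0.072, 0.033, -0.0], 'tcp_pos': [230.908, 498.58, 204.32], 'tool_rot': [-0.0, 0.215, 0.977, -0.001], 'ft_force': [0.419, -0.988, -0.524], 'wrist_torque': [0.024, 0.006, 0.019], 'opening': 0.999}
scene {'mtx': [[508.9516, 0.0, 320.8034], [0.0, 508.9516, 238.896], [0.0, 0.0, 1.0]], 'rvec': [1.6326, 1.7144, -0.8878], 'tvec': [60.893, -203.7138, 1511.0737]}
top {'mtx': [[513.9879, 0.0, 323.5846], [0.0, 513.9879, 236.9417], [0.0, 0.0, 1.0]], 'rvec': [2.0998, -2.1473, 0.1683], 'tvec': [-17.8164, 458.66, 1252.3117]}
wrist {'mtx': [[429.3129, 0.0, 323.5519], [0.0, 429.3129, 241.6773], [0.0, 0.0, 1.0]], 'tool_from_camera': [[-0.0001, -0.9607, -0.2775, 80.8286], [1.0, -0.0004, 0.001, -0.0369], [-0.0011, -0.2775, 0.9607, -178.6962], [0.0, 0.0, 0.0, 1.0]]}
```

View pics/scene0.png

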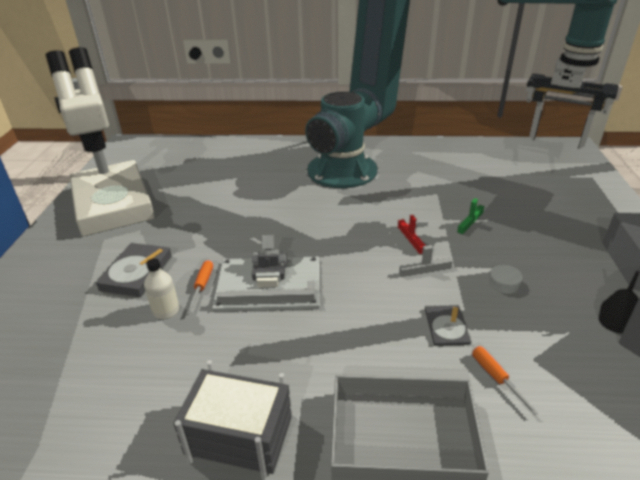

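View pics/top0.png

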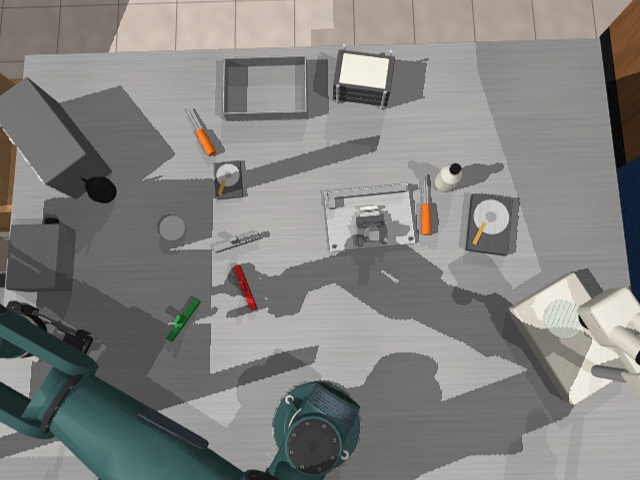

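The scene view shows the plain steel gauge at about (427,260), the red and green look-alikes at (411,233) and (471,217), and the jig around (270,280). In the top view the steel gauge is at (240,240) and the jig at (370,218), with the fence at its upper edge.

```bash
cat > h.py <<'E'
import numpy as np,cv2,pickle
from scipy.spatial.transform import Rotation as R
def cam(d,s=None):
    if 'rvec' in d:
        M=cv2.Rodrigues(np.array(d['rvec'],float))[0]; return M.T,-M.T@np.array(d['tvec'],float).ravel()
    T=np.array(d['tool_from_camera']); q=s['tool_rot']; W=R.from_quat([q[1],q[2],q[3],q[0]]).as_matrix()
    return W@T[:3,:3],W@T[:3,3]+np.array(s['tcp_pos'])
def onplane(d,uv,z,s=None):
    A,c=cam(d,s); K=np.array(d['mtx']); r=A@np.linalg.inv(K)@np.array([uv[0],uv[1],1.]); return c+r*(z-c[2])/r[2]
def proj(d,p,s=None):
    A,c=cam(d,s); v=np.array(d['mtx'])@(A.T@(np.array(p,float)-c)); return v[:2]/v[2]
def tri(obs):
    S=np.zeros((3,3));b=np.zeros(3)
    for d,uv,s in obs:
        A,c=cam(d,s); r=A@np.linalg.inv(np.array(d['mtx']))@np.array([*uv,1.]); r/=np.linalg.norm(r); P=np.eye(3)-np.outer(r,r); S+=P;b+=P@c
    return np.linalg.solve(S,b)
E
python3 - <<'E'
from h import *
d=pickle.load(open('pics/top.pkl','rb')); im=d['color'][:,:,::-1]
a=cv2.resize(im[175:260,315:425],None,fx=7,fy=7,interpolation=cv2.INTER_CUBIC)[:, :770]
b=cv2.resize(im[225:258,205:275],None,fx=8,fy=8,interpolation=cv2.INTER_CUBIC)
cv2.imwrite('pics/jig.png',a);
cv2.imwrite('pics/g.png',b); print(a.shape,b.shape)
for n in('top',): print(onplane(d,(240,241),11),onplane(d,(370,220),12))
q=[0.215,0.977,-.001,0]; print(R.from_quat(q).as_matrix().round(2))
E
```

```text
(595, 770, 3) (264, 560, 3)
[457.72381249 187.67741688  11.        ] [ 504.50074068 -148.32125213   12.        ]
[[-0.91  0.42 -0.  ]
 [ 0.42  0.91 -0.  ]
 [-0.   -0.   -1.  ]]
```

View pics/jig.png

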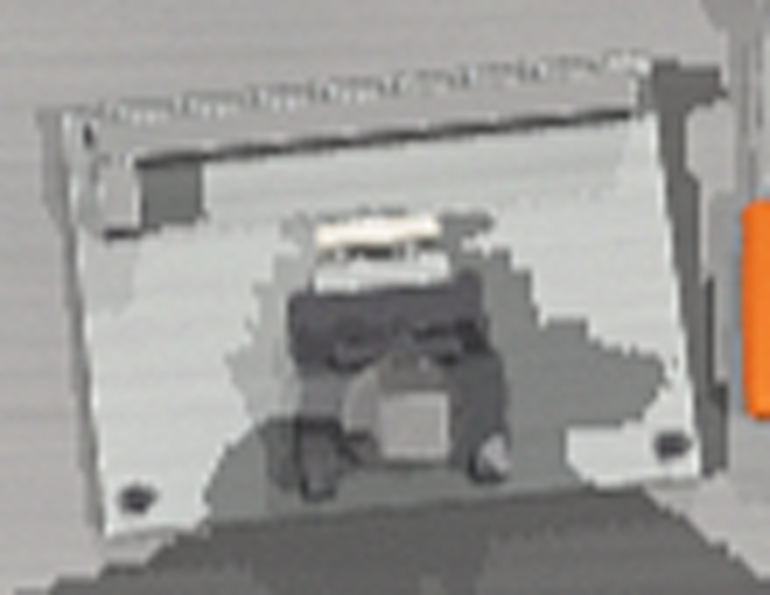

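View pics/g.png

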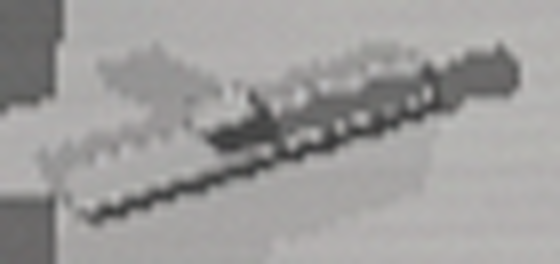

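The jig crop shows the white pad at crop (318–438, 225), the bolt's square top centred at (416,424), and the end stop on the left at (115,195). The gauge crop shows the steel gauge lying diagonally, with its tab near crop (240,115). I'll go above the gauge and look from close.

Request:
{"api": "carry_out", "payload": {
  "series": "0.65 -0.75 0 1 -1;0.65 -0.75 0 1 -1;0.65 -0.75 0 1 -1;0.65 -0.75 0 1 -1;0.65 -0.75 0 1 -1;0.65 -0.75 0 1 -1;0.65 -0.75 0 1 -1;0.65 -0.75 0 1 -1",
  "squeeze": 25
}}

```text
time: 0.82
tcp_pos: [439.9, 257.3, 205.3]
tool_rot: [-0.0, -0.134, 0.991, 0.0]
ft_force: [-0.2, 0.1, 0.5]
opening: 0.999
```

Request:
{"api": "carry_out", "payload": {
  "series": "0.2 -0.9 0 0.6 -1;0.2 -0.9 0 0 -1;0 0 0 0 -1;0 0 0 0 -1"
}}

```text
time: 1.15
tcp_pos: [455.5, 185.5, 205.2]
tool_rot: [-0.0, -0.156, 0.988, 0.0]
ft_force: [0.5, 0.1, -0.3]
opening: 1.0
```

```bash
cat > w.py <<'E'
import sys
from h import *
from cell import robot
def shot(name):
    s=robot.observe(); d=robot.snapshot('wrist'); pickle.dump((d,s),open(f'pics/{name}.pkl','wb')); cv2.imwrite(f'pics/{name}.png',d['color'][:,:,::-1])
    q=s['tool_rot']; W=R.from_quat([q[1],q[2],q[3],q[0]]).as_matrix()
    print(s['time'],np.round(s['tcp_pos'],1),'yaw y',np.degrees(np.arctan2(W[1,1],W[0,1])).round(2),'z',W[:,2].round(3),'F',np.round(s['ft_force'],1),'op',round(s['opening'],3)); return d,s
if __name__=='__main__': shot(sys.argv[1])
E
python3 w.py w1
```

```text
1.15 [455.5 185.5 205.2] yaw y 107.91 z [-0.001  0.    -1.   ] F [ 0.5  0.1 -0.3] op 1.0
```

View pics/w1.png

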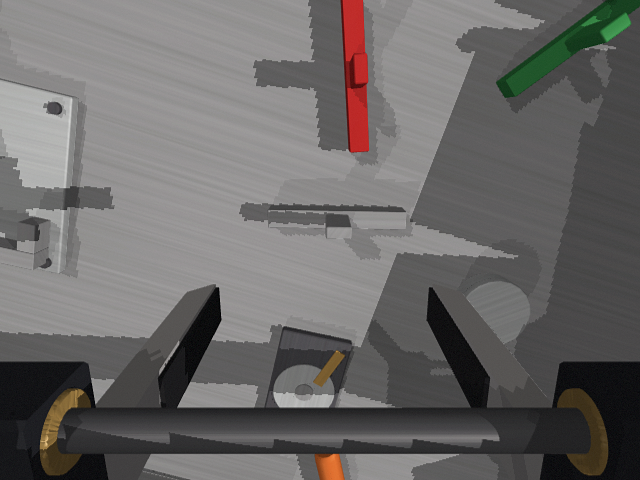

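The wrist view shows the bar's top face between (268,212) and (406,229) and the tab's top face spanning (327–351, 226–238). I'll cast both onto their planes.

Run:
```python
from h import *
d,s=pickle.load(open('pics/w1.pkl','rb'))
g=cv2.cvtColor(d['color'],cv2.COLOR_RGB2GRAY)
for r in range(204,242,2): print(r,[int(g[r,c]) for c in (262,266,268,270,290,310,322,325,328,338,348,351,354,380,402,405,407,410)])
c=[(268.5,212),(406.5,212),(406.5,229),(268.5,228)]
P=[onplane(d,u,22,s) for u in c]; print(np.round(P,1),np.mean(P,0).round(1))
v=P[0]-P[1]; print('len',np.linalg.norm(v),np.degrees(np.arctan2(v[1],v[0])), np.linalg.norm(P[0]-P[3]))
print('tab',onplane(d,(338.7,232),67,s).round(1))
```

```text
204 [98, 91, 103, 103, 147, 98, 149, 98, 93, 138, 140, 137, 107, 138, 137, 138, 136, 135]
206 [97, 97, 98, 73, 64, 67, 78, 69, 70, 84, 72, 86, 73, 94, 145, 140, 137, 138]
208 [97, 97, 95, 66, 66, 67, 69, 68, 67, 68, 69, 68, 68, 66, 76, 142, 142, 140]
210 [97, 97, 120, 122, 131, 110, 88, 84, 77, 61, 61, 61, 61, 66, 66, 120, 138, 148]
212 [92, 97, 101, 93, 93, 104, 149, 102, 142, 139, 139, 143, 140, 143, 129, 130, 136, 145]
214 [96, 94, 98, 94, 95, 95, 103, 94, 77, 86, 138, 137, 137, 148, 148, 148, 130, 146]
216 [97, 96, 96, 90, 93, 94, 94, 87, 67, 66, 91, 138, 148, 147, 149, 150, 121, 152]
218 [96, 97, 98, 93, 93, 92, 91, 81, 69, 70, 73, 131, 143, 145, 147, 150, 124, 112]
220 [93, 144, 100, 98, 96, 97, 98, 85, 69, 68, 67, 129, 150, 149, 149, 156, 122, 70]
222 [144, 151, 101, 90, 109, 94, 97, 81, 68, 69, 68, 131, 154, 154, 155, 164, 120, 116]
224 [149, 152, 108, 148, 148, 153, 90, 118, 68, 68, 67, 133, 129, 154, 155, 159, 122, 122]
226 [150, 150, 113, 151, 150, 149, 149, 120, 80, 70, 64, 116, 126, 151, 150, 154, 123, 123]
228 [150, 150, 147, 145, 125, 126, 121, 102, 152, 152, 148, 151, 117, 144, 151, 143, 124, 127]
230 [153, 150, 149, 150, 129, 128, 129, 104, 157, 153, 153, 150, 124, 121, 127, 128, 126, 125]
232 [150, 152, 152, 152, 127, 128, 126, 102, 153, 153, 150, 149, 123, 124, 125, 126, 127, 126]
234 [149, 150, 151, 151, 126, 124, 124, 111, 151, 151, 147, 144, 128, 126, 124, 122, 123, 123]
236 [150, 149, 149, 148, 146, 149, 147, 128, 151, 150, 147, 139, 123, 124, 146, 148, 138, 142]
238 [147, 147, 150, 150, 151, 150, 147, 148, 128, 160, 135, 121, 123, 147, 147, 148, 149, 148]
240 [151, 148, 146, 148, 152, 148, 150, 150, 146, 149, 123, 123, 125, 146, 145, 143, 145, 147]
[[467.3 139.8  22. ]
 [430.8 252.8  22. ]
 [445.  258.2  22. ]
 [481.  143.7  22. ]] [456.  198.6  22. ]
len 118.7300194318963 -72.10650898861331 14.204281928654375
tab [454.8 197.6  67. ]
```

Request:
{"api": "carry_out", "payload": {
  "series": "0 0.31 -0.5 -0.24 -1;0 0 -0.9 0 -1;0 0 -0.9 0 -1;0 0 -0.9 0 -1;0 0 -0.9 0 -1;0 0 -0.275 0 -1;0 0 0 0 0.2;0 0 0 0 0.9",
  "squeeze": 30
}}

```text
time: 1.87
tcp_pos: [455.3, 200.6, 31.2]
tool_rot: [0.0, -0.148, 0.989, 0.0]
ft_force: [-0.5, 1.1, 1.1]
opening: 0.9
```

Request:
{"api": "carry_out", "payload": {
  "series": "0 0 0 0 1;0 0 0 0 1;0 0 0 0 1;0 0 0 0 1"
}}

```text
time: 2.2
tcp_pos: [456.4, 199.8, 32.2]
tool_rot: [0.002, -0.147, 0.989, 0.0]
ft_force: [0.3, -0.1, -0.2]
opening: 0.611
```

```bash
python3 w.py w2
```

```text
2.2 [456.4 199.8  32.2] yaw y 106.94 z [ 0.003  0.001 -1.   ] F [ 0.3 -0.1 -0.2] op 0.611
```

Request:
{"api": "carry_out", "payload": {
  "series": "0 0 0 0 1;0 0 0 0 1;0 0 0 0 1;0 0 0 0 1;0 0 0 0 1;0 0 0 0 1;0 0 0 0 1;0 0 0 0 1"
}}

```text
time: 2.92
tcp_pos: [455.2, 199.2, 30.4]
tool_rot: [-0.0, -0.147, 0.989, -0.0]
ft_force: [0.8, -1.1, -0.6]
opening: 0.209
```

Run:
```python
from h import *
d=pickle.load(open('pics/top.pkl','rb'))
f=lambda x,y,z: onplane(d,(315+x/7-.43,175+y/7-.43),z)
a=f(102,535,12);b=f(697,473,12);v=a-b
print('near corners',a.round(1),b.round(1),np.linalg.norm(v),'yaw y',np.degrees(np.arctan2(v[1],v[0])))
y=v/np.linalg.norm(v); x=np.array([y[1],-y[0],0])
o=(a+b)/2+105*x; print('origin',o.round(1))
B=f(416,424,86.6); print('bolt in jig',((B-o)@x).round(1),((B-o)@y).round(1))
for n,p,z in (('pad l',(318,250),33),('pad r',(438,240),33),('padtop l',(318,228),33),('padtop r',(438,215),33),('fence in l',(200,152),34),('fence in r',(630,108),34)):
    P=f(*p,z);print(n,((P-o)@x).round(1),((P-o)@y).round(1))
```

```text
near corners [426.2 -41.1  12. ] [ 444.  -258.8   12. ] 218.4384858636111 yaw y 94.66930249985474
origin [ 539.7 -141.4   12. ]
bolt in jig -88.8 -2.0
pad l -12.1 20.3
pad r -13.0 -23.4
padtop l -4.0 19.4
padtop r -3.8 -24.6
fence in l 28.7 59.1
fence in r 28.4 -98.9
```

Request:
{"api": "carry_out", "payload": {
  "series": "0 0 0.5 0 1;0 0 0.9 0 1;0 0 1 0 1;0 0 1 0 1;0.4 -0.85 0.3 -0.5 1;0.4 -0.9 0 -0.5 1;0.4 -0.9 0 -0.5 1;0.4 -0.9 0 -0.5 1"
}}

```text
time: 3.58
tcp_pos: [519.3, 56.6, 178.4]
tool_rot: [-0.0, -0.06, 0.998, 0.0]
ft_force: [0.6, 0.3, -3.3]
opening: 0.213
```

Request:
{"api": "carry_out", "payload": {
  "series": "0.4 -0.9 0.3 -0.44 1;0.4 -0.9 0 0 1;0.4 -0.9 0 0 1;0.4 -0.9 0 0 1;0.4 -0.9 0 0 1;0.3 -0.75 0 0 1;0 0 0 0 1;0 0 0 0 1"
}}

```text
time: 4.25
tcp_pos: [610.8, -153.9, 188.3]
tool_rot: [-0.002, -0.04, 0.999, 0.001]
ft_force: [0.7, -0.1, -1.8]
opening: 0.21
```

```bash
python3 w.py w3
```

```text
4.25 [ 610.8 -153.9  188.3] yaw y 94.58 z [-0.003  0.002 -1.   ] F [ 0.7 -0.1 -1.8] op 0.21
```

View pics/w3.png

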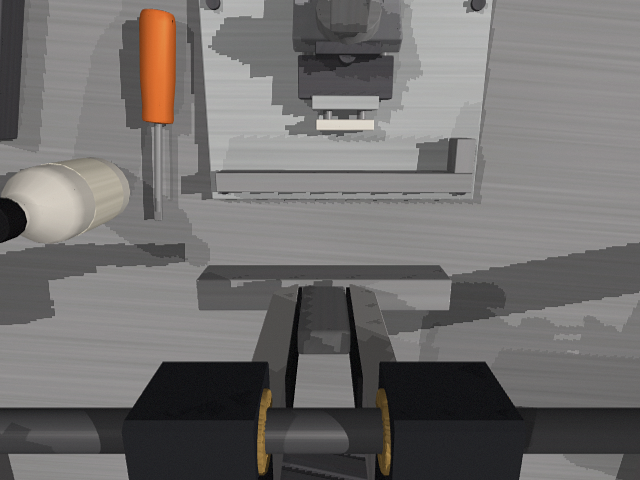

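The wrist view shows the fence with its inner edge at rows 171–192 (cols 216–472), the end stop at (460,155), the pad at (316–374, 120–130) and the held gauge bar at (197–451, 265–310), which is parallel to the fence. I'll pull the exact edges from the gray profiles.

Run:
```python
from h import *
d,s=pickle.load(open('pics/w3.pkl','rb'))
g=cv2.cvtColor(d['color'],cv2.COLOR_RGB2GRAY)
print('fence cols 230,300,345,400,440 ; bar 215,240,410,435')
for r in range(164,204,2): print(r,[int(g[r,c]) for c in (230,300,345,400,440)])
for r in range(260,284,2): print(r,[int(g[r,c]) for c in (205,215,240,410,435,442)])
print('pad cols 320,345,370',[(r,[int(g[r,c]) for c in (320,345,370)]) for r in range(106,134,2)])
print('row125',[(c,int(g[125,c])) for c in list(range(312,320))+list(range(370,378))])
print('row180 fence ends',[(c,int(g[180,c])) for c in list(range(212,220))+list(range(466,480))])
print('row155 stop',[(c,int(g[150,c])) for c in range(440,482,2)])
print('bar ends row 295',[(c,int(g[295,c])) for c in list(range(193,202))+list(range(446,456))])
for z in (12,34): print(z,[onplane(d,u,z,s).round(1).tolist() for u in ((216,171),(472,171),(216,192))])
```

```text
fence cols 230,300,345,400,440 ; bar 215,240,410,435
164 [164, 168, 170, 171, 102]
166 [162, 162, 167, 166, 99]
168 [165, 167, 165, 163, 99]
170 [86, 96, 94, 111, 77]
172 [62, 64, 71, 69, 67]
174 [143, 147, 145, 140, 136]
176 [141, 142, 142, 142, 142]
178 [143, 144, 143, 141, 138]
180 [145, 144, 146, 143, 141]
182 [143, 143, 144, 143, 142]
184 [143, 142, 140, 139, 137]
186 [143, 142, 142, 139, 138]
188 [146, 143, 143, 140, 140]
190 [151, 145, 144, 143, 142]
192 [82, 89, 85, 84, 112]
194 [141, 148, 145, 151, 148]
196 [169, 146, 147, 148, 145]
198 [153, 132, 150, 137, 156]
200 [111, 117, 83, 113, 113]
202 [120, 141, 138, 135, 114]
260 [121, 141, 140, 139, 144, 144]
262 [119, 144, 141, 137, 141, 142]
264 [138, 143, 148, 142, 140, 138]
266 [141, 69, 71, 70, 73, 139]
268 [114, 72, 72, 72, 73, 127]
270 [69, 73, 73, 76, 65, 72]
272 [75, 72, 75, 74, 75, 75]
274 [59, 64, 73, 72, 73, 74]
276 [61, 61, 62, 74, 73, 75]
278 [64, 62, 71, 72, 72, 73]
280 [81, 82, 126, 127, 128, 127]
282 [90, 88, 131, 142, 142, 141]
pad cols 320,345,370 [(106, [179, 178, 178]), (108, [162, 166, 171]), (110, [72, 71, 
[... 679 characters left out ...]
64), (475, 110), (476, 115), (477, 115), (478, 116), (479, 116)]
row155 stop [(440, 93), (442, 92), (444, 92), (446, 92), (448, 73), (450, 62), (452, 66), (454, 67), (456, 92), (458, 147), (460, 146), (462, 148), (464, 149), (466, 148), (468, 148), (470, 146), (472, 145), (474, 143), (476, 141), (478, 113), (480, 116)]
bar ends row 295 [(193, 140), (194, 141), (195, 141), (196, 144), (197, 110), (198, 90), (199, 91), (200, 91), (201, 92), (446, 140), (447, 144), (448, 143), (449, 145), (450, 98), (451, 66), (452, 67), (453, 68), (454, 68), (455, 66)]
12 [[578.8, -244.4, 12.0], [562.1, -34.6, 12.0], [596.2, -244.2, 12.0]]
34 [[575.8, -239.2, 34.0], [560.2, -42.4, 34.0], [592.2, -239.1, 34.0]]
```

Run:
```python
import cv2,pickle
d,s=pickle.load(open('pics/w3.pkl','rb'))
im=d['color'][0:205,190:500,::-1]
cv2.imwrite('pics/c3.png',cv2.resize(im,None,fx=2.55,fy=2.55,interpolation=cv2.INTER_NEAREST))
```

```text
(no output)
```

View pics/c3.png

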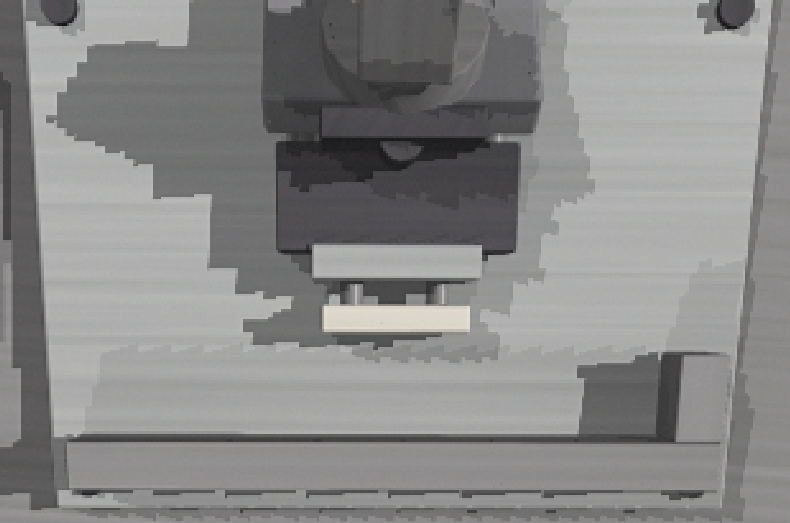

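Fence inner edge is row 173 at z 34 and its foot is row 170 at z 12. The pad's front edge is row 129.5, and the stop face goes from col 457 (top) to col 448 (foot).

Run:
```python
from h import *
d,s=pickle.load(open('pics/w3.pkl','rb'))
P=lambda u,v,z:onplane(d,(u,v),z,s)
a=P(216,173,34);b=P(472.5,173,34);v=b-a;L=np.linalg.norm(v);y=v/L;x=np.array([y[1],-y[0],0])
print('fence len',L,'yaw',np.degrees(np.arctan2(y[1],y[0])))
fx=np.mean([P(345,173,34)@x,P(345,170,12)@x]);print('fence x two',P(345,173,34)@x,P(345,170,12)@x)
ys=[a@y+100,b@y-100,P(457,155,34)@y-85,P(448,150,12)@y-85,(P(316,125,33)+P(374,125,33))@y/2]
print('y0 ests',np.round(ys,1)); y0=np.mean(ys); 
o=(fx-30)*x+y0*y; o[2]=0; print('origin',o.round(1))
print('pad gap',fx-P(345,129.7,33)@x,'pad w',np.linalg.norm(P(316,125,33)-P(374,125,33)))
t=s['tcp_pos']; print('tcp in jig',(t-o)@x,(t-o)@y)
# held bar: near bottom edge row 265, near top edge row 279, ends top 197.5/450
zb=t[2]-30
n1=P(325,265,zb);n2=P(325,279,zb+22);e1=P(197.5,295,zb+22);e2=P(450.3,295,zb+22)
print('bar near edge-tcp x',(n1-t)@x,(n2-t)@x,'len',np.linalg.norm(e2-e1),'centre y-tcp',((e1+e2)/2-t)@y, 'yaw',np.degrees(np.arctan2(*(e2-e1)[[1,0]])))
for n,c in(('home-40',(21,-15)),): print(n,(o+c[0]*x+c[1]*y).round(1))
H=o-89.6*x;H[2]=86.6;print('bolt top pred',H.round(1));
```

```text
fence len 198.06442084860308 yaw 94.55695894658139
fence x two 556.544779381183 556.7430784007298
y0 ests [-184.3 -186.3 -184.4 -185.3 -185.3]
origin [ 539.7 -142.7    0. ]
pad gap 32.433006178579376 pad w 43.58852426794988
tcp in jig 70.04766584126666 -16.773936956322082
bar near edge-tcp x -8.062115083185041 -8.795673066214444 len 118.71237595985018 centre y-tcp 0.32836470025999887 yaw 94.50601538735074
home-40 [ 561.8 -156.     0. ]
bolt top pred [ 450.4 -149.8   86.6]
```

Bar length, fence length and pad width all agree with the given sizes, so I'll lower the gauge into the channel with some clearance from the fence.

Request:
{"api": "carry_out", "payload": {
  "series": "-0.65 -0.03 0 0 1;-0.6 -0.035 0 0 1;0 0 -0.8 0 1;0 0 -0.9 0 1;0 0 -0.8 0 1;0 0 0 0 1;0 0 0 0 1"
}}

```text
time: 4.88
tcp_pos: [559.3, -152.9, 88.6]
tool_rot: [-0.003, -0.042, 0.999, 0.001]
ft_force: [0.7, 0.2, -2.5]
opening: 0.21
```

Request:
{"api": "carry_out", "payload": {
  "series": "0 0 -0.4 0 1;0 0 -0.4 0 1;0 0 -0.25 0 1;0 0 -0.1 0 1;0 0 0 0 1;0 0 0 0 1"
}}

```text
time: 5.38
tcp_pos: [566.9, -155.2, 58.3]
tool_rot: [0.008, -0.042, 0.999, -0.002]
ft_force: [-8.6, 4.6, 27.6]
opening: 0.212
```

```bash
python3 w.py w4
```

```text
5.3833 [ 566.9 -155.2   58.3] yaw y 94.82 z [ 0.016 -0.003 -1.   ] F [-8.6  4.6 27.6] op 0.212
```

Contact came early: 27 N at z 58, where I expected to land at about 43. I'll look before doing anything else.

View pics/w4.png

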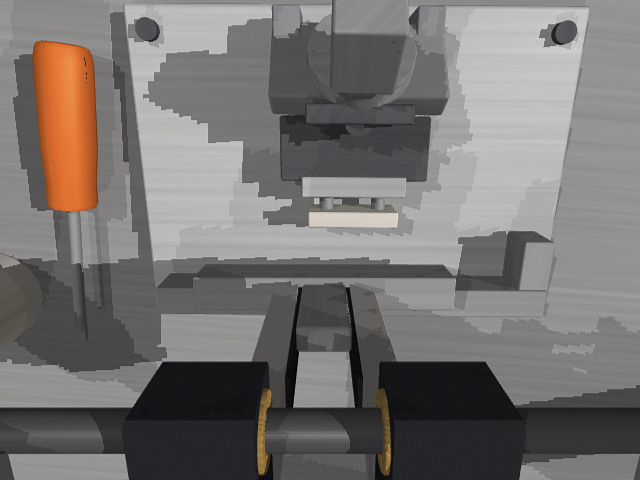

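Run:
```python
from h import *
d,s=pickle.load(open('pics/w4.pkl','rb'))
g=cv2.cvtColor(d['color'],cv2.COLOR_RGB2GRAY)
P=lambda u,v,z:onplane(d,(u,v),z,s)
for r in range(256,322,2): print(r,[int(g[r,c]) for c in (175,185,215,240,420,480,495)])
x=np.array([.9968,.0795,0]);t=np.array(s['tcp_pos'])
o=np.array([539.7,-142.7,0])
for n,p in (('fence top in',P(178,288,34)),('fence top 480',P(480,290,34)),('fence foot',P(178,275,12)),('bar near bot',P(240,265,t[2]-30)),('bar near top',P(240,279,t[2]-8)),('pad face',P(350,212,33))):
    print(n,((p-o)@x).round(1))
print('tcp',((t-o)@x).round(1))
```

```text
256 [186, 171, 176, 171, 172, 101, 103]
258 [177, 177, 103, 118, 173, 103, 101]
260 [103, 105, 105, 103, 172, 103, 101]
262 [108, 108, 108, 108, 173, 102, 101]
264 [105, 104, 78, 86, 135, 104, 104]
266 [102, 103, 69, 72, 72, 106, 106]
268 [104, 103, 65, 70, 73, 106, 104]
270 [102, 106, 62, 75, 72, 104, 103]
272 [119, 107, 65, 73, 73, 101, 101]
274 [65, 65, 62, 71, 64, 102, 101]
276 [64, 64, 61, 66, 71, 69, 68]
278 [67, 66, 86, 85, 126, 63, 64]
280 [66, 66, 94, 93, 150, 65, 66]
282 [67, 66, 93, 91, 147, 76, 63]
284 [68, 67, 94, 95, 149, 79, 65]
286 [65, 63, 94, 94, 147, 76, 77]
288 [86, 84, 96, 93, 149, 78, 79]
290 [95, 96, 94, 92, 146, 102, 94]
292 [93, 93, 93, 93, 146, 147, 146]
294 [95, 96, 96, 95, 149, 145, 145]
296 [96, 96, 97, 101, 153, 143, 144]
298 [98, 96, 98, 98, 154, 145, 144]
300 [95, 98, 97, 95, 155, 146, 145]
302 [96, 97, 95, 96, 154, 149, 149]
304 [96, 97, 96, 95, 152, 147, 146]
306 [98, 98, 96, 96, 147, 143, 144]
308 [97, 98, 97, 97, 148, 143, 144]
310 [97, 98, 95, 97, 121, 143, 144]
312 [98, 98, 97, 98, 128, 147, 145]
314 [144, 146, 131, 110, 129, 149, 148]
316 [147, 146, 151, 157, 122, 124, 126]
318 [151, 152, 147, 152, 125, 147, 142]
320 [148, 148, 150, 143, 125, 145, 146]
fence top in 29.3
fence top 480 29.5
fence foot 30.9
bar near bot 18.8
bar near top 17.6
pad face -10.5
tcp 26.1
```

Run:
```python
from h import *
d,s=pickle.load(open('pics/w4.pkl','rb'))
g=cv2.cvtColor(d['color'],cv2.COLOR_RGB2GRAY).astype(int)
P=lambda u,v,z:onplane(d,(u,v),z,s)
print('r302',[(c,g[302,c]) for c in list(range(150,166,2))+list(range(540,556,2))]); print('r219',[(c,g[219,c]) for c in list(range(304,314))+list(range(392,402))])
print('bar r300',[(c,g[300,c]) for c in list(range(188,204))+list(range(450,462))])
print(g[195:232,350])
for dz in (0,3,6):
  s2=dict(s);s2['tcp_pos']=np.array(s['tcp_pos'])+[0,0,dz]; Q=lambda u,v,z:onplane(d,(u,v),z,s2)
  print(dz,'plate width at row 200',np.linalg.norm(Q(145,200,12)-Q(563,200,12)),'screws',np.linalg.norm(Q(147,29,12)-Q(565,32,12)))
d3,s3=pickle.load(open('pics/w3.pkl','rb'));print('w3 screws',np.linalg.norm(onplane(d3,(213,2),12,s3)-onplane(d3,(478,3),12,s3)))
print(np.round(s['qpos'],4),np.round(s['joint_efforts'],2),np.round(s['wrist_torque'],2))
```

```text
r302 [(150, np.int64(95)), (152, np.int64(96)), (154, np.int64(95)), (156, np.int64(94)), (158, np.int64(97)), (160, np.int64(96)), (162, np.int64(97)), (164, np.int64(96)), (540, np.int64(149)), (542, np.int64(149)), (544, np.int64(144)), (546, np.int64(148)), (548, np.int64(147)), (550, np.int64(147)), (552, np.int64(148)), (554, np.int64(146))]
r219 [(304, np.int64(106)), (305, np.int64(105)), (306, np.int64(102)), (307, np.int64(101)), (308, np.int64(123)), (309, np.int64(186)), (310, np.int64(206)), (311, np.int64(206)), (312, np.int64(205)), (313, np.int64(206)), (392, np.int64(208)), (393, np.int64(207)), (394, np.int64(208)), (395, np.int64(208)), (396, np.int64(211)), (397, np.int64(209)), (398, np.int64(147)), (399, np.int64(146)), (400, np.int64(148)), (401, np.int64(149))]
bar r300 [(188, np.int64(98)), (189, np.int64(99)), (190, np.int64(97)), (191, np.int64(99)), (192, np.int64(98)), (193, np.int64(98)), (194, np.int64(101)), (195, np.int64(96)), (196, np.int64(94)), (197, np.int64(95)), (198, np.int64(96)), (199, np.int64(96)), (200, np.int64(96)), (201, np.int64(95)), (202, np.int64(96)), (203, np.int64(95)), (450, np.int64(155)), (451, np.int64(153)), (452, np.int64(156)), (453, np.int64(156)), (454, np.int64(129)), (455, np.int64(125)), (456, np.int64(128)), (457, np.int64(126)), (458, np.int64(125)), (459, np.int64(127)), (460, np.int64(128)), (461, np.int64(126))]
[171 156 104  78  77  78  78  78  76  78  94 112 114 115 114 116 109 168
 199 208 208 207 208 207 207 205 206 206 205 204 205 200 153 145 147 148
 148]
0 plate width at row 200 221.09617637982512 screws 197.91988620570731
3 plate width at row 200 224.06102843476927 screws 200.57394920643156
6 plate width at row 200 227.02588048971342 screws 203.2280122071559
w3 screws 196.7803001231937
[-0.3652  0.2308  1.5038  0.0026  1.3913 -2.0206] [-1.270e+00 -2.302e+01 -2.019e+01 -8.700e-01 -3.360e+00  1.000e-02] [1.38 1.71 0.04]
```

The bar's image grew about 3 % and its front edge didn't shift. So it came down on the fence's top edge, slipped about 5 mm up in the grip and rolled slightly. I'll lift off and re-aim nearer the middle of the wide gap, then push over to the fence.

Request:
{"api": "carry_out", "payload": {
  "series": "0 0 0.5 0 1;0 0 0.7 0 1;0 0 0 0 1;0 0 0 0 1;0 0 0 0 1",
  "squeeze": 45
}}

```text
time: 5.85
tcp_pos: [561.7, -154.9, 93.1]
tool_rot: [0.001, -0.042, 0.999, -0.0]
ft_force: [-0.4, 0.1, -2.3]
opening: 0.209
```

Run:
```python
from w import *
d,s=shot('w5')
g=cv2.cvtColor(d['color'],cv2.COLOR_RGB2GRAY).astype(int)
t=np.array(s['tcp_pos']);o=np.array([539.7,-142.7,0]);x=np.array([.9968,.0795,0]);y=np.array([-.0795,.9968,0])
print('tcp jig',((t-o)@x).round(1),((t-o)@y).round(1))
print('c240',g[255:320:1,240].tolist()); print('c420',g[255:320,420].tolist())
print('r298 L',g[298,185:205].tolist(),'R',g[298,440:465].tolist())
```

```text
5.85 [ 561.7 -154.9   93.1] yaw y 94.78 z [ 0.002 -0.    -1.   ] F [-0.4  0.1 -2.3] op 0.209
tcp jig 20.9 -13.9
c240 [103, 103, 99, 100, 101, 103, 102, 102, 72, 67, 73, 70, 72, 71, 73, 71, 72, 72, 72, 73, 70, 70, 82, 94, 86, 88, 89, 91, 92, 90, 91, 93, 94, 92, 92, 91, 90, 91, 93, 93, 96, 96, 94, 95, 96, 96, 94, 94, 94, 92, 93, 92, 93, 94, 80, 141, 147, 145, 146, 147, 149, 147, 145, 145, 144]
c420 [175, 174, 174, 172, 170, 167, 167, 167, 172, 112, 75, 71, 72, 71, 75, 74, 76, 74, 72, 70, 70, 68, 72, 119, 137, 146, 144, 144, 143, 144, 144, 146, 145, 146, 144, 144, 142, 142, 145, 147, 149, 150, 150, 151, 152, 151, 152, 151, 150, 149, 148, 148, 146, 146, 132, 119, 123, 122, 122, 123, 122, 121, 118, 119, 118]
r298 L [152, 151, 152, 151, 151, 153, 151, 153, 123, 91, 96, 96, 95, 94, 95, 93, 95, 94, 96, 95] R [150, 151, 151, 151, 151, 150, 152, 151, 150, 150, 151, 151, 151, 157, 104, 112, 112, 112, 112, 113, 113, 112, 114, 112, 114]
```

View pics/w5.png

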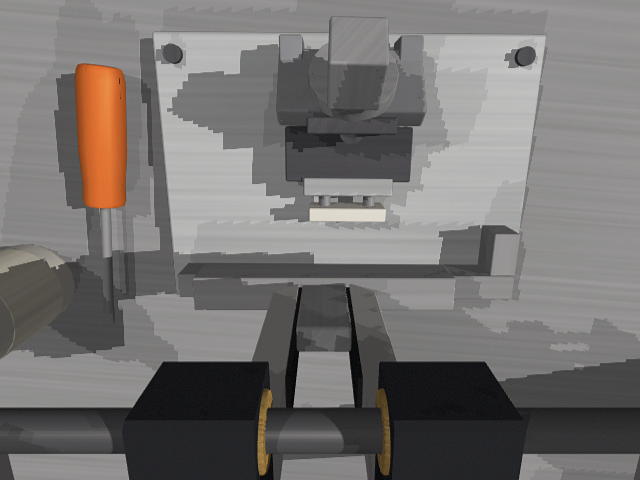

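Now the bar sits about 3 mm nearer the robot in the grip with its underside about 25 mm below the TCP, level and parallel. I'll shift another 5–6 mm toward the pad and descend gently.

Request:
{"api": "carry_out", "payload": {
  "series": "-0.14 -0.01 0 0 1;0 0 -0.25 0 1;0 0 -0.25 0 1;0 0 -0.25 0 1;0 0 -0.25 0 1;0 0 0 0 1;0 0 0 0 1;0 0 0 0 1"
}}

```text
time: 6.57
tcp_pos: [555.8, -155.6, 52.4]
tool_rot: [0.0, -0.041, 0.999, 0.0]
ft_force: [-0.5, -0.2, -2.1]
opening: 0.212
```

```bash
cat > st.py <<'E'
from w import *
d,s=shot('last')
t=np.array(s['tcp_pos']);o=np.array([539.7,-142.7,0]);x=np.array([.9968,.0795,0]);y=np.array([-.0795,.9968,0])
print('tcp jig',((t-o)@x).round(1),((t-o)@y).round(1),'F jig',np.round([s['ft_force']@x,s['ft_force']@y],1),'M',np.round(s['wrist_torque'],2))
E
python3 st.py
```

```text
6.5667 [ 555.8 -155.6   52.4] yaw y 94.75 z [ 0.  0. -1.] F [-0.5 -0.2 -2.1] op 0.212
tcp jig 15.0 -14.1 F jig [-0.5 -0.1] M [0.04 0.01 0.02]
```

Request:
{"api": "carry_out", "payload": {
  "series": "0 0 -0.15 0 1;0 0 -0.1 0 1;0 0 -0.05 0 1;0 0 0 0 1;0 0 0 0 1"
}}

```text
time: 7.03
tcp_pos: [555.4, -155.5, 40.2]
tool_rot: [-0.0, -0.041, 0.999, 0.0]
ft_force: [1.3, -0.1, -2.7]
opening: 0.209
```

Request:
{"api": "carry_out", "payload": {
  "series": "0 0 -0.05 0 1;0 0 -0.04 0 1;0 0 0 0 1;0 0 0 0 1"
}}

```text
time: 7.37
tcp_pos: [555.7, -155.6, 37.0]
tool_rot: [0.0, -0.041, 0.999, -0.0]
ft_force: [0.6, -0.3, -2.0]
opening: 0.207
```

Request:
{"api": "carry_out", "payload": {
  "series": "0 0 -0.04 0 1;0 0 0 0 1;0 0 0 0 1"
}}

```text
time: 7.62
tcp_pos: [555.9, -155.6, 36.9]
tool_rot: [0.0, -0.041, 0.999, -0.0]
ft_force: [-3.5, 1.3, 6.5]
opening: 0.206
```

Request:
{"api": "carry_out", "payload": {
  "series": "0 0 -0.04 0 1;0 0 0 0 1;0 0 0 0 1"
}}

```text
time: 7.87
tcp_pos: [555.9, -155.6, 36.9]
tool_rot: [0.001, -0.041, 0.999, -0.0]
ft_force: [-5.7, 2.4, 11.2]
opening: 0.211
```

Request:
{"api": "carry_out", "payload": {
  "series": "0 0 0.07 0 1;0.08 0.006 0 0 1;0.08 0.006 0 0 1;0.06 0.005 0 0 1;0 0 0 0 1;0 0 0 0 1"
}}

```text
time: 8.37
tcp_pos: [564.6, -155.2, 36.9]
tool_rot: [-0.0, -0.041, 0.999, -0.0]
ft_force: [-3.6, 0.3, 5.4]
opening: 0.207
```

```bash
python3 st.py
```

```text
8.3667 [ 564.6 -155.2   36.9] yaw y 94.75 z [-0.    -0.001 -1.   ] F [-3.6  0.3  5.4] op 0.207
tcp jig 23.9 -14.4 F jig [-3.6  0.6] M [-0.02  0.8  -0.04]
```

Request:
{"api": "carry_out", "payload": {
  "series": "0.04 0.003 0 0 1;0.03 0.003 0 0 1;0 0 0 0 1;0 0 0 0 1"
}}

```text
time: 8.75
tcp_pos: [565.1, -155.1, 36.8]
tool_rot: [-0.003, -0.041, 0.999, -0.0]
ft_force: [-8.0, -0.1, 7.6]
opening: 0.208
```

```bash
python3 st.py
```

```text
8.75 [ 565.1 -155.1   36.8] yaw y 94.72 z [-0.005 -0.001 -1.   ] F [-8.  -0.1  7.6] op 0.208
tcp jig 24.3 -14.4 F jig [-8.   0.5] M [-0.2   1.97 -0.1 ]
```

The gauge is against the fence: the push force rose without motion. Its y is about 39 mm short of home. I'll back off the pressure, release and rise.

Request:
{"api": "carry_out", "payload": {
  "series": "-0.06 -0.005 0.05 0 1;0 0 0 0 0.3;0 0 0 0 0;0 0 0 0 0;0 0 0 0 0;0 0 0 0 0;0 0 0 0 0;0 0 0 0 0"
}}

```text
time: 9.47
tcp_pos: [564.9, -154.8, 38.5]
tool_rot: [0.0, -0.041, 0.999, 0.0]
ft_force: [0.2, 0.3, -0.6]
opening: 0.5
```

Request:
{"api": "carry_out", "payload": {
  "series": "0 0 0.4 0 0;0 0 0.9 0 0;0 0 0.9 0 0;0 0 0 0 0;0 0 0 0 0"
}}

```text
time: 9.88
tcp_pos: [566.8, -155.5, 130.1]
tool_rot: [0.003, -0.041, 0.999, -0.001]
ft_force: [0.2, 0.4, -1.4]
opening: 0.5
```

```bash
python3 st.py; cp pics/last.pkl pics/w6.pkl; cp pics/last.png pics/w6.png
```

```text
9.8833 [ 566.8 -155.5  130.1] yaw y 94.75 z [ 0.007 -0.002 -1.   ] F [ 0.2  0.4 -1.4] op 0.5
tcp jig 26.0 -14.9 F jig [0.3 0.4] M [ 0.04 -0.02 -0.  ]
```

View pics/w6.png

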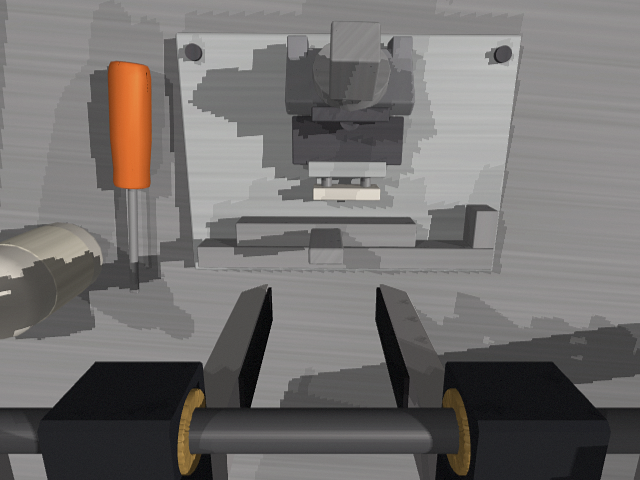

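The view shows the gauge standing flat against the fence at (237–416, 217–246), the tab at (325,245), the pad at (313–380, 188–200), clear of it, and the square head at (331–380, 22–100). Next I'll check the bolt prediction in this picture and measure the head's angle.

Run:
```python
from h import *
d,s=pickle.load(open('pics/w6.pkl','rb'))
g=cv2.cvtColor(d['color'],cv2.COLOR_RGB2GRAY).astype(int)
o=np.array([539.7,-142.7,0]);x=np.array([.9968,.0795,0]);y=np.array([-.0795,.9968,0]);z=np.array([0,0,1.])
W=lambda p:o+p[0]*x+p[1]*y+p[2]*z
c,sn=np.cos(np.radians(35)),np.sin(np.radians(35)); ax=np.array([-sn,0,c]);bx=np.array([c,0,sn]);by=np.array([0,1,0])
for t in (0,.3,.6):
  X=np.cos(t)*bx-np.sin(t)*by;Y=np.cos(t)*by+np.sin(t)*bx
  for h in (8,-22): print(t,h,[proj(d,W(np.array([-85,0,80])+h*ax+12*(i*X+j*Y)),s).round(0).tolist() for i,j in((1,1),(1,-1),(-1,-1),(-1,1))])
for r in (30,50,70,80,90): print(r,g[r,322:392:2].tolist())
print(g[14:110:2,355].tolist()); print('pins',g[155:225,320].tolist()); print(g[155:225,345].tolist())
P=lambda u,v,zz:((onplane(d,(u,v),zz,s)-o)@x).round(1)
print('gauge near edge foot/top',P(300,217.5,12),P(300,224,34))
```

```text
0 8 [[382.0, 61.0], [331.0, 61.0], [331.0, 21.0], [380.0, 21.0]]
0 -22 [[375.0, 102.0], [330.0, 102.0], [330.0, 65.0], [374.0, 65.0]]
0.3 8 [[374.0, 67.0], [324.0, 54.0], [339.0, 16.0], [387.0, 27.0]]
0.3 -22 [[367.0, 107.0], [324.0, 95.0], [337.0, 60.0], [379.0, 71.0]]
0.6 8 [[363.0, 69.0], [321.0, 46.0], [349.0, 13.0], [391.0, 35.0]]
0.6 -22 [[358.0, 109.0], [321.0, 88.0], [346.0, 58.0], [383.0, 78.0]]
30 [131, 132, 132, 134, 113, 98, 132, 116, 135, 132, 133, 136, 134, 132, 135, 131, 131, 135, 136, 134, 134, 134, 134, 136, 138, 138, 136, 134, 134, 121, 135, 133, 133, 134, 133]
50 [132, 133, 130, 132, 76, 119, 132, 131, 135, 135, 133, 134, 133, 132, 134, 137, 137, 136, 134, 132, 130, 132, 133, 137, 133, 132, 130, 134, 137, 129, 124, 122, 125, 75, 78]
70 [84, 86, 86, 85, 66, 78, 79, 78, 76, 77, 79, 81, 78, 76, 76, 75, 74, 92, 95, 93, 90, 93, 94, 94, 93, 92, 93, 94, 117, 113, 114, 114, 115, 114, 127]
80 [85, 83, 84, 86, 67, 77, 77, 76, 76, 76, 79, 79, 79, 77, 91, 91, 90, 92, 94, 90, 91, 91, 94, 92, 91, 90, 92, 114, 114, 114, 117, 114, 113, 126, 103]
90 [77, 87, 86, 88, 69, 78, 78, 77,
[... 339 characters left out ...]
 [76, 76, 76, 79, 79, 79, 101, 158, 176, 175, 175, 174, 170, 168, 169, 171, 174, 175, 175, 176, 180, 151, 82, 137, 162, 175, 174, 175, 157, 102, 88, 109, 102, 175, 211, 214, 213, 215, 213, 213, 210, 211, 213, 216, 183, 120, 157, 166, 167, 169, 168, 166, 164, 164, 166, 169, 171, 172, 172, 172, 173, 133, 81, 72, 75, 74, 72, 72, 85, 125]
[71, 71, 71, 75, 74, 73, 84, 150, 164, 162, 163, 163, 161, 158, 158, 160, 162, 162, 162, 165, 167, 144, 84, 70, 72, 73, 74, 74, 72, 88, 109, 109, 104, 159, 196, 201, 200, 200, 201, 199, 198, 197, 197, 201, 177, 135, 136, 141, 141, 140, 141, 139, 161, 165, 167, 169, 170, 172, 172, 172, 172, 138, 83, 69, 76, 74, 73, 74, 80, 127]
gauge near edge foot/top 14.0 13.2
```

The head matches the t = 0 prediction within a pixel or two. The nip should come at about 2.05 rad and the target is about 2.37 rad (136°). Moving to the bolt.

Request:
{"api": "carry_out", "payload": {
  "series": "-0.9 0.047 0 0 0;-0.9 0.047 0 0 0;-0.9 0.047 0 0 0;0 0 0 0 0;0 0 -0.4 0 0;0 0 -0.4 0 0;0 0 0 0 0;0 0 0 0 0"
}}

```text
time: 10.6
tcp_pos: [455.6, -148.5, 92.5]
tool_rot: [-0.002, -0.041, 0.999, 0.001]
ft_force: [0.5, 0.3, -0.1]
opening: 0.502
```

```bash
python3 st.py
```

```text
10.6 [ 455.6 -148.5   92.5] yaw y 94.74 z [-0.004  0.002 -1.   ] F [ 0.5  0.3 -0.1] op 0.502
tcp jig -84.2 0.9 F jig [0.6 0.3] M [ 0.03 -0.03  0.01]
```

Request:
{"api": "carry_out", "payload": {
  "series": "0.025 -0.02 -0.3 0 0;0 0 -0.3 0 0;0 0 0 0 0.6;0 0 0 0 1;0 0 0 0 1;0 0 0 0 1;0 0 0 0 1;0 0 0 0 1",
  "squeeze": 50
}}

```text
time: 11.32
tcp_pos: [458.4, -149.7, 71.3]
tool_rot: [0.001, -0.041, 0.999, 0.0]
ft_force: [1.1, 2.5, 0.5]
opening: 0.25
```

```bash
python3 st.py
```

```text
11.3167 [ 458.4 -149.7   71.3] yaw y 94.73 z [ 0.002  0.    -1.   ] F [1.1 2.5 0.5] op 0.25
tcp jig -81.6 -0.5 F jig [1.3 2.4] M [ 0.38 -0.15 -0.2 ]
```

Head gripped at 23.5 mm. First I'll turn 20° clockwise and check forces.

Request:
{"api": "carry_out", "payload": {
  "series": "0 0 0 -0.8 1;0 0 0 -0.8 1;0 0 0 -0.8 1;0 0 0 -0.8 1;0 0 0 -0.8 1;0 0 0 0 1;0 0 0 0 1"
}}

```text
time: 11.95
tcp_pos: [456.7, -150.0, 71.9]
tool_rot: [-0.001, 0.132, 0.991, -0.0]
ft_force: [-6.8, -0.7, 7.9]
opening: 0.271
```

```bash
python3 st.py
```

```text
11.95 [ 456.7 -150.    71.9] yaw y 74.88 z [-0.002 -0.    -1.   ] F [-6.8 -0.7  7.9] op 0.271
tcp jig -83.3 -0.7 F jig [-6.9 -0.2] M [1.02 0.76 0.84]
```

Request:
{"api": "carry_out", "payload": {
  "series": "0 0 0 -0.8 1;0 0 0 -0.8 1;0 0 0 -0.8 1;0 0 0 -0.8 1;0 0 0 0 1;0 0 0 0 1"
}}

```text
time: 12.5
tcp_pos: [455.3, -149.6, 73.1]
tool_rot: [-0.003, 0.268, 0.963, -0.0]
ft_force: [-12.2, 2.0, 16.3]
opening: 0.288
```

```bash
python3 st.py
```

```text
12.5 [ 455.3 -149.6   73.1] yaw y 58.86 z [-0.005  0.001 -1.   ] F [-12.2   2.   16.3] op 0.288
tcp jig -84.7 -0.2 F jig [-12.   3.] M [1.23 1.85 0.71]
```

Request:
{"api": "carry_out", "payload": {
  "series": "0 0 0 0 0.3;0 0 0 0 0;0 0 0 0 0;0 0 0 0 0;0 0 0.5 0 0;0 0 0.7 0 0;0 0 0 -1 0;0 0 0 -1 0"
}}

```text
time: 13.22
tcp_pos: [459.1, -150.7, 120.4]
tool_rot: [0.002, 0.354, 0.935, -0.0]
ft_force: [-0.4, 0.2, 0.6]
opening: 0.498
```

Request:
{"api": "carry_out", "payload": {
  "series": "0 0 0 -1 0;0 0 0 -1 0;0 0 0 -1 0;0 0 0 -1 0;0 0 0 -1 0;0 0 0 -1 0;0 0 0 -1 0;0 0 0 -1 0"
}}

```text
time: 13.88
tcp_pos: [457.8, -150.0, 118.1]
tool_rot: [-0.0, 0.653, 0.758, -0.0]
ft_force: [0.2, 0.7, -1.1]
opening: 0.5
```

Request:
{"api": "carry_out", "payload": {
  "series": "0 0 0 -1 0;0 0 0 -1 0;0 0 0 -1 0;0 0 0 -1 0;0 0 0 -1 0;0 0 0 -1 0;0 0 0 -1 0;0 0 0 -1 0"
}}

```text
time: 14.55
tcp_pos: [457.7, -150.1, 118.0]
tool_rot: [-0.0, 0.872, 0.489, -0.0]
ft_force: [0.1, 0.1, 0.4]
opening: 0.501
```

Request:
{"api": "carry_out", "payload": {
  "series": "0 0 0 -1 0;0 0 0 -1 0;0 0 0 -0.3 0;0 0 0 0 0;0 0 0 0 0"
}}

```text
time: 14.97
tcp_pos: [457.7, -150.0, 118.2]
tool_rot: [-0.0, 0.916, 0.401, -0.0]
ft_force: [0.3, 0.1, -0.2]
opening: 0.499
```

```bash
python3 st.py; cp pics/last.pkl pics/w7.pkl; cp pics/last.png pics/w7.png
```

```text
14.9667 [ 457.7 -150.   118.2] yaw y -42.7 z [-0.  0. -1.] F [ 0.3  0.1 -0.2] op 0.499
tcp jig -82.3 -0.8 F jig [0.3 0.1] M [-0.1   0.14  0.07]
```

View pics/w7.png

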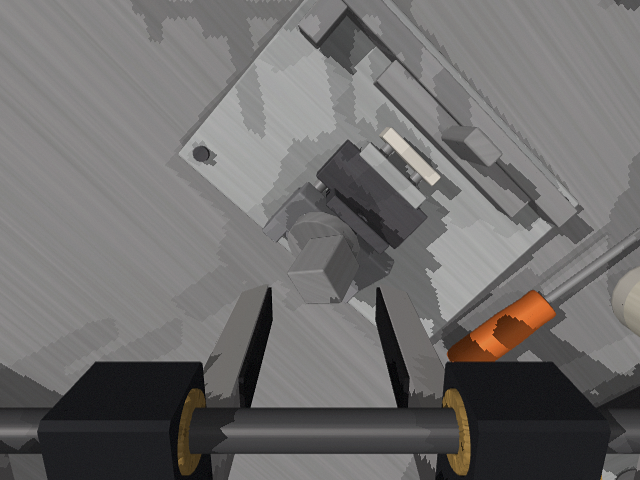

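The view shows the gauge still along the fence at (380–530, 60–215), the pad at (382–440, 128–185), now closer, and the head at (288–355, 235–303), clearly turned. I'll measure pad advance from its white mask.

```bash
cat > pad.py <<'E'
from h import *
import sys
o=np.array([539.7,-142.7,0]);x=np.array([.9968,.0795,0]);y=np.array([-.0795,.9968,0])
def pad(name):
    d,s=pickle.load(open(f'pics/{name}.pkl','rb')); c=d['color'].astype(int)
    m=((c[:,:,0]-c[:,:,2]>8)&(c[:,:,0]>100)&(c[:,:,0]-c[:,:,2]<60)).astype(np.uint8)
    v,u=np.nonzero(m); A=np.array([onplane(d,p,33,s) for p in zip(u,v)])-o; X=A@x;Y=A@y
    k=(abs(Y)<24)&(X>-25)&(X<20); X,Y,u,v=X[k],Y[k],u[k],v[k]
    f=[X[(Y>a)&(Y<a+3)].max() for a in range(-18,18,3) if ((Y>a)&(Y<a+3)).sum()>3]
    b=[X[(Y>a)&(Y<a+3)].min() for a in range(-18,18,3) if ((Y>a)&(Y<a+3)).sum()>3]
    print(name,'pad n',k.sum(),'front',np.round(np.median(f),2),'back',np.round(np.median(b),2),'y',Y.min().round(1) if len(Y) else 0,Y.max().round(1) if len(Y) else 0)
for n in sys.argv[1:]: pad(n)
E
python3 pad.py w3 w6 w7
```

```text
w3 pad n 624 front -2.96 back -10.2 y -21.9 21.0
w6 pad n 916 front -3.4 back -12.5 y -22.0 21.2
w7 pad n 1010 front 0.63 back -7.17 y -21.8 23.6
```

Pad advance is about 3–3.5 mm, so t ≈ 0.42 rad: the head lags the jaws. I'll re-grip on the next pair of flats, where closing itself brings the head forward, with more squeeze.

Request:
{"api": "carry_out", "payload": {
  "series": "0 0.02 0 0.8 0;0 0 0 0.8 0;0 0 -0.6 0 0;0 0 -0.6 0 0;0 0 0 0 0;0 0 0 0 0.6;0 0 0 0 1;0 0 0 0 1",
  "squeeze": 60
}}

```text
time: 15.68
tcp_pos: [457.4, -148.8, 71.2]
tool_rot: [-0.001, 0.886, 0.464, -0.0]
ft_force: [-3.3, 1.9, -1.9]
opening: 0.34
```

Request:
{"api": "carry_out", "payload": {
  "series": "0 0 0 0 1;0 0 0 0 1;0 0 0 0 1;0 0 0 0 1"
}}

```text
time: 16.02
tcp_pos: [457.5, -148.8, 71.2]
tool_rot: [-0.0, 0.886, 0.464, -0.0]
ft_force: [-4.7, 2.8, 2.1]
opening: 0.338
```

```bash
python3 st.py; cp pics/last.pkl pics/w8.pkl; python3 pad.py w8
```

```text
16.0167 [ 457.5 -148.8   71.2] yaw y -34.74 z [-0.  0. -1.] F [-4.7  2.8  2.1] op 0.338
tcp jig -82.4 0.5 F jig [-4.5  3.2] M [ 0.25  0.61 -0.06]
w8 pad n 1443 front 0.81 back -7.84 y -21.9 24.0
```

Request:
{"api": "carry_out", "payload": {
  "series": "0 0 0 -0.8 1;0 0 0 -0.8 1;0 0 0 -0.8 1;0 0 0 -0.8 1;0 0 0 -0.8 1;0 0 0 0 1"
}}

```text
time: 16.57
tcp_pos: [457.1, -148.4, 74.1]
tool_rot: [-0.001, 0.953, 0.302, -0.0]
ft_force: [-10.3, 5.7, 15.3]
opening: 0.289
```

```bash
python3 st.py; cp pics/last.pkl pics/w9.pkl; python3 pad.py w9
```

```text
16.5667 [ 457.1 -148.4   74.1] yaw y -54.84 z [-0.001  0.001 -1.   ] F [-10.3   5.7  15.3] op 0.289
tcp jig -82.8 0.9 F jig [-9.8  6.5] M [1.01 1.89 0.12]
w9 pad n 1477 front 4.42 back -3.62 y -22.0 23.0
```

It works: the pad advanced another 4 mm, to t ≈ 0.92. Continuing.

Request:
{"api": "carry_out", "payload": {
  "series": "0 0 0 -0.8 1;0 0 0 -0.8 1;0 0 0 -0.8 1;0 0 0 -0.8 1;0 0 0 -0.8 1;0 0 0 -0.8 1;0 0 0 -0.8 1;0 0 0 0 1"
}}

```text
time: 17.28
tcp_pos: [458.8, -149.0, 73.7]
tool_rot: [0.0, 0.998, 0.063, 0.002]
ft_force: [-5.9, 3.9, 9.9]
opening: 0.264
```

```bash
python3 st.py; cp pics/last.pkl pics/w10.pkl; python3 pad.py w10
```

```text
17.2833 [ 458.8 -149.    73.7] yaw y -82.82 z [ 0.003 -0.    -1.   ] F [-5.9  3.9  9.9] op 0.264
tcp jig -81.1 0.1 F jig [-5.5  4.4] M [0.82 0.9  0.24]
w10 pad n 1477 front 8.0 back 0.49 y -22.3 21.1
```

Request:
{"api": "carry_out", "payload": {
  "series": "0 0 0 -0.8 1;0 0 0 -0.8 1;0 0 0 -0.8 1;0 0 0 -0.8 1;0 0 0 -0.8 1;0 0 0 -0.8 1;0 0 0 -0.8 1;0 0 0 0 1"
}}

```text
time: 18.0
tcp_pos: [459.1, -150.4, 72.8]
tool_rot: [0.001, 0.984, -0.18, 0.002]
ft_force: [-4.9, -2.7, 4.8]
opening: 0.286
```

```bash
python3 st.py; cp pics/last.pkl pics/w11.pkl; python3 pad.py w11
```

```text
18.0 [ 459.1 -150.4   72.8] yaw y -110.76 z [ 0.004 -0.003 -1.   ] F [-4.9 -2.7  4.8] op 0.286
tcp jig -80.9 -1.3 F jig [-5.1 -2.3] M [0.78 0.16 0.96]
w11 pad n 1530 front 11.3 back 3.35 y -22.9 21.1
```

Request:
{"api": "carry_out", "payload": {
  "series": "0 0 0 -0.8 1;0 0 0 -0.8 1;0 0 0 -0.8 1;0 0 0 -0.8 1;0 0 0 -0.8 1;0 0 0 0 1"
}}

```text
time: 18.55
tcp_pos: [458.1, -151.2, 74.7]
tool_rot: [0.002, 0.937, -0.349, 0.002]
ft_force: [-9.7, -0.8, 14.1]
opening: 0.297
```

```bash
python3 st.py; cp pics/last.pkl pics/w12.pkl; python3 pad.py w12
```

```text
18.55 [ 458.1 -151.2   74.7] yaw y -130.8 z [ 0.002 -0.005 -1.   ] F [-9.7 -0.8 14.1] op 0.297
tcp jig -82.1 -1.9 F jig [-9.7 -0. ] M [0.47 1.4  0.64]
w12 pad n 1482 front 13.26 back 4.3 y -23.9 20.9
```

Request:
{"api": "carry_out", "payload": {
  "series": "0 0 0 0 0.3;0 0 0 0 0;0 0 0 0 0;0 0 0 0 0;0 0 0.5 0 0;0 0 0.7 0 0;0 0 0 1 0;0 0 0 1 0"
}}

```text
time: 19.27
tcp_pos: [459.5, -149.8, 120.7]
tool_rot: [0.0, 0.965, -0.263, 0.002]
ft_force: [-0.6, 0.0, -0.6]
opening: 0.501
```

Request:
{"api": "carry_out", "payload": {
  "series": "0 0 0 1 0;0 0 0 1 0;0 0 0 1 0;0 0 0 1 0;0 0 0 1 0;0 0 0 1 0;0 0 0 1 0;0 0 0 1 0"
}}

```text
time: 19.93
tcp_pos: [458.0, -149.1, 118.2]
tool_rot: [-0.0, 0.997, 0.083, 0.0]
ft_force: [0.4, -0.3, 0.6]
opening: 0.498
```

Request:
{"api": "carry_out", "payload": {
  "series": "0 0 0 1 0;0 0 0 1 0;0 0 0 1 0;0 0 0 1 0;0 0 0 1 0;0 0 0 1 0;0 0 0 1 0;0 0 0 1 0"
}}

```text
time: 20.6
tcp_pos: [458.0, -149.1, 118.2]
tool_rot: [0.0, 0.908, 0.419, 0.0]
ft_force: [-0.1, -0.5, 0.5]
opening: 0.501
```

Request:
{"api": "carry_out", "payload": {
  "series": "0 0 0 1 0;0 0 0 0.1 0;0 0 0 0 0;0 0 0 0 0"
}}

```text
time: 20.93
tcp_pos: [457.9, -149.1, 118.3]
tool_rot: [0.0, 0.888, 0.459, 0.0]
ft_force: [0.1, -0.7, -0.2]
opening: 0.502
```

```bash
python3 st.py; cp pics/last.pkl pics/w13.pkl
cat > prof.py <<'E'
from h import *
import sys
o=np.array([539.7,-142.7,0]);x=np.array([.9968,.0795,0]);y=np.array([-.0795,.9968,0])
for n in sys.argv[1:]:
    d,s=pickle.load(open(f'pics/{n}.pkl','rb')); g=cv2.cvtColor(d['color'],cv2.COLOR_RGB2GRAY).astype(np.float32)
    xs=np.arange(-30,34,1.0)
    for yy in (-17,0,17):
        uv=np.array([proj(d,o+a*x+yy*y+[0,0,33],s) for a in xs],np.float32)
        p=cv2.remap(g,uv[:,0],uv[:,1],cv2.INTER_LINEAR).ravel(); print(n,yy,' '.join(f'{a:.0f}:{v:.0f}' for a,v in zip(xs,p)))
E
python3 pad.py w7 w13; python3 prof.py w13
```

```text
20.9333 [ 457.9 -149.1  118.3] yaw y -35.35 z [ 0. -0. -1.] F [ 0.1 -0.7 -0.2] op 0.502
tcp jig -82.1 0.1 F jig [ 0.  -0.7] M [-0.07  0.07 -0.  ]
w7 pad n 1010 front 0.63 back -7.17 y -21.8 23.6
w13 pad n 1001 front 13.32 back 5.52 y -22.0 24.0
w13 -17 -30:49 -29:62 -28:74 -27:73 -26:73 -25:74 -24:74 -23:73 -22:72 -21:72 -20:74 -19:74 -18:72 -17:73 -16:72 -15:74 -14:70 -13:70 -12:71 -11:72 -10:133 -9:165 -8:163 -7:161 -6:158 -5:158 -4:162 -3:163 -2:164 -1:139 0:91 1:94 2:94 3:96 4:92 5:95 6:172 7:188 8:186 9:185 10:185 11:184 12:185 13:143 14:105 15:126 16:125 17:80 18:65 19:67 20:66 21:68 22:68 23:70 24:69 25:75 26:91 27:99 28:106 29:105 30:106 31:107 32:108 33:106
w13 0 -30:55 -29:58 -28:56 -27:57 -26:56 -25:57 -24:58 -23:59 -22:66 -21:70 -20:70 -19:69 -18:70 -17:69 -16:69 -15:69 -14:68 -13:68 -12:69 -11:68 -10:121 -9:152 -8:152 -7:150 -6:148 -5:148 -4:153 -3:154 -2:155 -1:131 0:70 1:70 2:70 3:70 4:94 5:97 6:162 7:189 8:189 9:189 10:187 11:188 12:188 13:159 14:104 15:134 16:134 17:134 18:137 19:136 20:133 21:130 22:117 23:119 24:120 25:120 26:119 27:117 28:115 29:111 30:88 31:118 32:116 33:117
w13 17 -30:60 -29:62 -28:61 -27:64 -26:61 -25:63 -24:68 -23:74 -22:73 -21:74 -20:76 -19:77 -18:76 -17:75 -16:75 -15:75 -14:74 -13:67 -12:69 -11:74 -10:121 -9:162 -8:161 -7:161 -6:159 -5:160 -4:163 -3:166 -2:168 -1:153 0:51 1:98 2:122 3:121 4:120 5:99 6:166 7:205 8:202 9:201 10:201 11:201 12:203 13:185 14:103 15:136 16:136 17:137 18:137 19:135 20:134 21:135 22:138 23:142 24:142 25:140 26:140 27:139 28:136 29:125 30:105 31:140 32:140 33:136
```

In this matched view the pad face is at 13.3, with about 1 mm to go to the gauge face at about 14.3. The holder's front edge is at –0.7 and the free holder–pad gap is about 6.4 mm. I need about 3.5 mm more slide travel (≈ 25°).

Request:
{"api": "carry_out", "payload": {
  "series": "0 0 -0.6 0 0;0 0 -0.6 0 0;0 0 0 0 0;0 0 0 0 0.6;0 0 0 0 1;0 0 0 0 1;0 0 0 0 1;0 0 0 0 1",
  "squeeze": 60
}}

```text
time: 21.65
tcp_pos: [457.5, -148.7, 71.2]
tool_rot: [-0.0, 0.888, 0.46, 0.0]
ft_force: [-3.5, 3.6, 2.1]
opening: 0.326
```

Request:
{"api": "carry_out", "payload": {
  "series": "0 0 0 0 1;0 0 0 -0.8 1;0 0 0 -0.8 1;0 0 0 -0.6 1;0 0 0 0 1;0 0 0 0 1"
}}

```text
time: 22.15
tcp_pos: [456.7, -149.1, 72.7]
tool_rot: [-0.0, 0.928, 0.373, -0.001]
ft_force: [-9.6, 3.5, 11.8]
opening: 0.301
```

```bash
cat > gap.py <<'E'
from h import *
import sys
o=np.array([539.7,-142.7,0]);x=np.array([.9968,.0795,0]);y=np.array([-.0795,.9968,0])
def run(n):
    d,s=pickle.load(open(f'pics/{n}.pkl','rb')); g=cv2.cvtColor(d['color'],cv2.COLOR_RGB2GRAY).astype(np.float32)
    xs=np.arange(-30,34,.25); R_=[]
    for yy in (-15,-5,0,5):
        uv=np.array([proj(d,o+a*x+yy*y+[0,0,33],s) for a in xs],np.float32)
        p=cv2.GaussianBlur(cv2.remap(g,uv[:,0],uv[:,1],cv2.INTER_LINEAR).reshape(-1,1),(1,5),0).ravel(); G=np.gradient(p)
        k=np.argmax(np.where((xs>0)&(xs<14),G,-99)); f=k+8+np.argmin(G[k+8:k+48]); h=k-44+np.argmin(G[k-44:k-4])
        R_.append((xs[h],xs[k],xs[f]))
    R_=np.median(R_,0); print(n,'holder front, pad back, pad front',R_,'gap',R_[1]-R_[0])
for n in sys.argv[1:]: run(n)
E
python3 st.py; cp pics/last.pkl pics/w14.pkl; python3 gap.py w13 w14
```

```text
22.15 [ 456.7 -149.1   72.7] yaw y -46.25 z [-0.002 -0.    -1.   ] F [-9.6  3.5 11.8] op 0.301
tcp jig -83.3 0.3 F jig [-9.3  4.3] M [0.37 1.51 0.07]
w13 holder front, pad back, pad front [-0.75  5.75 13.25] gap 6.5
w14 holder front, pad back, pad front [ 0.875  5.75  13.125] gap 4.875
```

```bash
sed -i 's/(xs>0)&(xs<14)/(xs>-12)\&(xs<14)/' gap.py; python3 gap.py w7 w8 w9 w10 w11 w12 w13 w14
```

```text
w7 holder front, pad back, pad front [-14.375  -7.      0.625] gap 7.375
w8 holder front, pad back, pad front [-14.25  -6.75   0.75] gap 7.5
w9 holder front, pad back, pad front [-10.625  -3.125   4.25 ] gap 7.5
w10 holder front, pad back, pad front [-7.   0.5  8. ] gap 7.5
w11 holder front, pad back, pad front [-3.75  3.75 11.25] gap 7.5
w12 holder front, pad back, pad front [-0.75  5.75 13.  ] gap 6.5
w13 holder front, pad back, pad front [-0.75  5.75 13.25] gap 6.5
w14 holder front, pad back, pad front [ 0.75  5.75 13.  ] gap 5.0
```

The free gap was a steady 7.5 mm. It was 6.5 at the last release, so the pad had already nipped, and it's now 5.0, i.e. 2.5 mm of compression ≈ 12.5 N. That's the setting. I'll release, lift and re-measure.

Request:
{"api": "carry_out", "payload": {
  "series": "0 0 0 0 0.3;0 0 0 0 0;0 0 0 0 0;0 0 0 0 0;0 0 0.5 0 0;0 0 0.7 0 0;0 0 0 0 0;0 0 0 0 0"
}}

```text
time: 22.87
tcp_pos: [459.4, -150.0, 120.2]
tool_rot: [0.002, 0.928, 0.373, 0.002]
ft_force: [-0.3, 1.1, -0.5]
opening: 0.495
```

```bash
python3 st.py; cp pics/last.pkl pics/w15.pkl; python3 gap.py w15; python3 prof.py w15 | cut -c1-400 | head -1
python3 - <<'E'
from h import *
# gauge tab top from w15
d,s=pickle.load(open('pics/w15.pkl','rb'))
o=np.array([539.7,-142.7,0]);x=np.array([.9968,.0795,0]);y=np.array([-.0795,.9968,0])
g=cv2.cvtColor(d['color'],cv2.COLOR_RGB2GRAY).astype(np.float32)
for lab,pts in (('tab along y @z79 x22',[o+22*x+a*y+[0,0,79] for a in range(-40,12)]),('tab along x @z79 y-14',[o+a*x-14*y+[0,0,79] for a in range(8,36)])):
    uv=np.array([proj(d,p,s) for p in pts],np.float32); print(lab,uv[0].round(),uv[-1].round(),cv2.remap(g,uv[:,0],uv[:,1],1).ravel().round().astype(int).tolist())
E
```

```text
22.8667 [ 459.4 -150.   120.2] yaw y -46.26 z [ 0.004 -0.002 -1.   ] F [-0.3  1.1 -0.5] op 0.495
tcp jig -80.7 -0.8 F jig [-0.2  1.1] M [-0.09  0.13 -0.03]
w15 holder front, pad back, pad front [ 0.75  5.75 13.  ] gap 5.0
w15 -17 -30:47 -29:46 -28:71 -27:75 -26:75 -25:75 -24:75 -23:74 -22:76 -21:74 -20:73 -19:75 -18:76 -17:75 -16:75 -15:75 -14:76 -13:74 -12:73 -11:73 -10:72 -9:85 -8:161 -7:168 -6:166 -5:163 -4:161 -3:162 -2:165 -1:166 0:164 1:110 2:95 3:99 4:92 5:96 6:169 7:193 8:191 9:189 10:190 11:189 12:190 13:148 14:114 15:130 16:128 17:74 18:67 19:68 20:69 21:70 22:70 23:61 24:104 25:132 26:141 27:140 28:139 2
tab along y @z79 x22 [510. 171.] [437. 105.] [89, 88, 92, 87, 89, 89, 88, 88, 88, 89, 89, 87, 87, 89, 88, 89, 87, 89, 136, 139, 139, 137, 140, 141, 143, 141, 140, 140, 142, 145, 144, 142, 140, 138, 138, 141, 144, 106, 105, 104, 104, 108, 116, 118, 116, 117, 116, 116, 116, 117, 115, 117]
tab along x @z79 y-14 [454. 160.] [492. 117.] [97, 139, 136, 122, 85, 67, 67, 70, 69, 126, 143, 142, 142, 141, 140, 139, 139, 137, 117, 141, 141, 140, 142, 141, 142, 130, 142, 142]
```

The setting held after release (gap still 5.0). The tab is centred at jig y ≈ –13, x ≈ 21.5. I'll go and grip it with the jaws along the channel.

Request:
{"api": "carry_out", "payload": {
  "series": "0.66 -0.03 0 -1 0;0.66 -0.03 0 -1 0;0.66 -0.03 0 -1 0;0.65 -0.04 0 -1 0;0 0 0 -1 0;0 0 0 -1 0;0 0 0 -1 0;0 0 0 -0.8 0"
}}

```text
time: 23.58
tcp_pos: [562.2, -154.0, 115.8]
tool_rot: [-0.001, 0.999, 0.039, -0.002]
ft_force: [-0.3, 0.1, 0.3]
opening: 0.499
```

Request:
{"api": "carry_out", "payload": {
  "series": "0 0 0 0 0;0 0 0 0 0;0 0 0 0 0"
}}

```text
time: 23.83
tcp_pos: [562.5, -154.2, 117.3]
tool_rot: [-0.0, 0.999, 0.042, -0.001]
ft_force: [-0.1, 1.0, 0.5]
opening: 0.499
```

```bash
python3 st.py
```

```text
23.8333 [ 562.5 -154.2  117.3] yaw y -85.17 z [-0.002  0.001 -1.   ] F [-0.1  1.   0.5] op 0.499
tcp jig 21.8 -13.3 F jig [-0.  1.] M [-0.02  0.17  0.  ]
```

Request:
{"api": "carry_out", "payload": {
  "series": "0 0 -0.6 0 0;0 0 -0.6 0 0;0 0 -0.45 0 0;0 0 -0.2 0 0;0 0 0 0 0;0 0 0 0 0.6;0 0 0 0 1;0 0 0 0 1",
  "squeeze": 25
}}

```text
time: 24.55
tcp_pos: [564.2, -154.8, 46.4]
tool_rot: [0.001, 0.999, 0.041, 0.002]
ft_force: [0.3, 0.1, -0.5]
opening: 0.323
```

Request:
{"api": "carry_out", "payload": {
  "series": "0 0 0 0 1;0 0 0 0 1;0 0 0 0 1;0 0 0 0 1"
}}

```text
time: 24.88
tcp_pos: [563.8, -154.8, 45.9]
tool_rot: [0.001, 0.999, 0.041, 0.001]
ft_force: [-1.0, -1.0, 4.8]
opening: 0.208
```

```bash
python3 st.py
```

```text
24.8833 [ 563.8 -154.8   45.9] yaw y -85.26 z [ 0.002 -0.001 -1.   ] F [-1.  -1.   4.8] op 0.208
tcp jig 23.1 -14.0 F jig [-1.1 -0.9] M [-0.1   0.21  0.04]
```

Request:
{"api": "carry_out", "payload": {
  "series": "-0.004 0.05 0 0 1;-0.004 0.05 0 0 1;-0.008 0.1 0 0 1;-0.008 0.1 0 0 1;-0.008 0.1 0 0 1;-0.008 0.1 0 0 1"
}}

```text
time: 25.43
tcp_pos: [562.7, -140.4, 46.5]
tool_rot: [0.006, 0.999, 0.041, 0.002]
ft_force: [0.0, -13.2, 4.1]
opening: 0.211
```

```bash
python3 st.py; cp pics/last.pkl pics/w16.pkl; python3 gap.py w16
```

```text
25.4333 [ 562.7 -140.4   46.5] yaw y -85.33 z [ 0.004 -0.012 -1.   ] F [  0.  -13.2   4.1] op 0.211
tcp jig 23.1 0.5 F jig [ -1.  -13.1] M [-2.42  0.16  0.01]
w16 holder front, pad back, pad front [-11.125  -9.625  -2.25 ] gap 1.5
```

Drag measures 13.1 N, right on the target. Continuing toward the stop.

Request:
{"api": "carry_out", "payload": {
  "series": "-0.008 0.1 0 0 1;-0.008 0.1 0 0 1;-0.008 0.1 0 0 1;-0.008 0.1 0 0 1;-0.008 0.1 0 0 1;0 0 0 0 1"
}}

```text
time: 25.98
tcp_pos: [561.1, -119.4, 46.5]
tool_rot: [0.005, 0.999, 0.041, 0.002]
ft_force: [-0.1, -10.6, 5.0]
opening: 0.208
```

Request:
{"api": "carry_out", "payload": {
  "series": "-0.004 0.05 0 0 1;-0.004 0.05 0 0 1;0 0 0 0 1;0 0 0 0 1"
}}

```text
time: 26.32
tcp_pos: [560.9, -116.5, 46.5]
tool_rot: [0.006, 0.999, 0.041, 0.002]
ft_force: [0.3, -12.4, 4.2]
opening: 0.211
```

```bash
python3 st.py
```

```text
26.3167 [ 560.9 -116.5   46.5] yaw y -85.32 z [ 0.004 -0.012 -1.   ] F [  0.3 -12.4   4.2] op 0.211
tcp jig 23.2 24.5 F jig [ -0.7 -12.4] M [-2.46  0.13  0.01]
```

Request:
{"api": "carry_out", "payload": {
  "series": "-0.004 0.05 0 0 1;0 0 0 0 1;0 0 0 0 1"
}}

```text
time: 26.62
tcp_pos: [560.9, -116.4, 46.6]
tool_rot: [0.008, 0.999, 0.04, 0.002]
ft_force: [0.7, -16.9, 4.1]
opening: 0.212
```

Request:
{"api": "carry_out", "payload": {
  "series": "-0.004 0.05 0 0 1;0 0 0 0 1;0 0 0 0 1"
}}

```text
time: 26.87
tcp_pos: [560.9, -116.3, 46.8]
tool_rot: [0.01, 0.999, 0.04, 0.002]
ft_force: [0.1, -20.6, 3.4]
opening: 0.212
```

Request:
{"api": "carry_out", "payload": {
  "series": "-0.004 0.05 0 0 1;0 0 0 0 1;0 0 0 0 1"
}}

```text
time: 27.12
tcp_pos: [560.9, -116.2, 47.0]
tool_rot: [0.011, 0.999, 0.04, 0.002]
ft_force: [1.3, -25.3, 3.1]
opening: 0.213
```

It's home: the force climbs from 12 to 25 N with no motion. I'll ease the load, let go, rise and check.

Request:
{"api": "carry_out", "payload": {
  "series": "0.009 -0.11 0 0 1;0.009 -0.11 0 0 1;0 0 0 0 1;0 0 0 0 0.4;0 0 0 0 0;0 0 0 0 0;0 0 0 0 0;0 0 0 0 0"
}}

```text
time: 27.78
tcp_pos: [559.1, -112.3, 43.6]
tool_rot: [-0.001, 0.999, 0.042, -0.001]
ft_force: [0.1, 0.4, -0.5]
opening: 0.492
```

Request:
{"api": "carry_out", "payload": {
  "series": "0 0 0 0 0;0 0 0 0 0;0 0 0.4 0 0;0 0 0.8 0 0;0 0 0.8 0 0;-0.7 -0.1 0 0 0;-0.7 -0.1 0 0 0;-0.6 0 0 0 0"
}}

```text
time: 28.45
tcp_pos: [479.0, -121.6, 125.3]
tool_rot: [0.001, 0.999, 0.041, 0.001]
ft_force: [0.6, 0.1, 0.2]
opening: 0.504
```

Request:
{"api": "carry_out", "payload": {
  "series": "-0.5 0 0.8 0 0;0 0 0.8 0 0;0 0 0 0 0;0 0 0 0 0"
}}

```text
time: 28.78
tcp_pos: [460.8, -121.6, 191.2]
tool_rot: [0.001, 0.999, 0.041, 0.003]
ft_force: [-0.0, -0.1, -0.5]
opening: 0.498
```

```bash
python3 st.py; cp pics/last.pkl pics/w17.pkl; cp pics/last.png pics/w17.png; python3 gap.py w17
```

```text
28.7833 [ 460.8 -121.6  191.2] yaw y -85.26 z [ 0.006 -0.002 -1.   ] F [-0.  -0.1 -0.5] op 0.498
tcp jig -76.9 27.3 F jig [-0. -0.] M [0.01 0.13 0.02]
w17 holder front, pad back, pad front [ 1.     6.125 13.25 ] gap 5.125
```

View pics/w17.png

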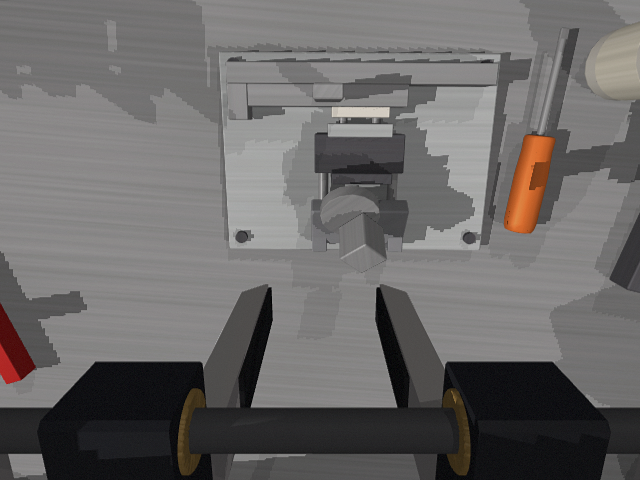

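The final view shows the gauge's left end meeting the end stop at (247,95), the bar along the fence, the tab at (328,92) and the pad against the bar at (332–390, 112). Holder–pad gap is 5.1 mm, i.e. about 2.4 mm of compression (≈ 12 N). One last numeric check across the stop joint, then I'll hand in.

Run:
```python
from h import *
from cell import robot
d,s=pickle.load(open('pics/w17.pkl','rb'))
o=np.array([539.7,-142.7,0]);x=np.array([.9968,.0795,0]);y=np.array([-.0795,.9968,0])
g=cv2.cvtColor(d['color'],cv2.COLOR_RGB2GRAY).astype(np.float32)
uv=np.array([proj(d,o+20*x+a*y+[0,0,34],s) for a in range(76,96)],np.float32); print('y76..95',cv2.remap(g,uv[:,0],uv[:,1],1).ravel().round().astype(int).tolist())
uv=np.array([proj(d,o+22*x+a*y+[0,0,79],s) for a in range(5,46)],np.float32); print('tab y5..45',cv2.remap(g,uv[:,0],uv[:,1],1).ravel().round().astype(int).tolist())
print(robot.close_job())
```

```text
y76..95 [137, 138, 137, 135, 137, 137, 138, 139, 100, 116, 144, 142, 142, 144, 144, 142, 143, 142, 144, 142]
tab y5..45 [92, 91, 91, 92, 92, 92, 92, 93, 93, 92, 82, 137, 143, 145, 141, 142, 146, 143, 144, 145, 143, 146, 149, 148, 145, 145, 142, 140, 141, 140, 119, 123, 124, 124, 124, 123, 124, 124, 140, 145, 145]
the job is handed in; nothing more can be done
None
```

The job is handed in: the gauge is home against the end stop, flat on the fence and lightly held. It took about 29 s of the 72 s. The hand-in gives no verdict.

- **Placing:** I laid the steel gauge in the channel against the fence, about 39 mm short of home, and let go. My first lowering caught the fence's top edge with about 29 N at the wrist. The gauge slipped about 6 mm in the grip, and I lifted it and placed it again clear of the fence.
- **Setting:** I turned the bolt clockwise in three grips. The jaws lagged the head by roughly 10°, so I set it by the gap between holder and pad rather than by jaw angle. The gap was 7.5 mm free and 5.0 mm set, which is 2.5 mm of push-back, about 12.5 N. It stayed at 5.0 mm after I let go of the bolt.
- **Proof:** Sliding the gauge by its tab took 11 to 13 N. At the stop the force climbed to 25 N with no further movement.
- **Last checks:**
  - The gap was 5.1 mm, about 12 N of pad force.
  - A thin dark line shows at the stop joint near jig y 84–85, and the tab centre reads y 25.5 (25 expected). Both agree with the gauge touching the stop within my 1–2 mm measuring error.
  - I touched only the gauge and the bolt. I didn't re-measure the bystanders.
- **Failed reading:** One gap reading taken during the slide was useless because of the viewing angle, and I ignored it.

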